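# Turn the stirrer up four clicks and start it

## Task

On the laboratory stirrer, push the finger stud of the large speed dial round clockwise (seen from above) with a fingertip, by exactly four clicks from where it stands, without going past the fourth. Then press the start button fully down with a fingertip and let it come back up. Leave the small timer knob, the glassware and everything else on and around the stirrer where it is; nothing is to be picked up.

Things in the scene. Friction and masses are not known exactly. Their poses are not given: they have to be found in the camera images.
- stirrer: the stirrer: a white flat box, 340 deep (its own x, away from the robot), 260 wide (its own y), fixed to the table. Origin under its centre on the table, z up. Flat control deck on its half nearer the robot, deck surface 80 above the table. A white stirring plate, 150 square, its top 88 above the table, is centred 85 along +x.
- speed_dial (a joint): turn of the speed dial, rad, growing CLOCKWISE seen from above. It rests only in notches 0.419 (24 deg) apart, 11 in all from 0 to 4.19, stops just beyond both ends; it starts in one of the first four. A click takes 0.06 N m at its start and up to 0.14 (about 4.5 N at the stud) just before mid-way; past mid-way the dial snaps on by itself into the next notch, let go before that it falls back.
- dial_stud (a point): top centre of the dial's upright steel finger stud: round, 14 across, standing 25 above the disc, from 95 to 120 above the table. It turns with the dial at 32 from its axis. At joint value 0 it lies 150 deg anticlockwise from the stirrer's +x (seen from above) and it moves clockwise as the value grows. It is the only raised part on the disc.
- dial_axis (a point): the speed dial's axis at its top face, 95 above the table; z up. The dial is a flat black disc 84 across, 12 thick, lying on the deck, centred at (-90, +50) in the stirrer's frame, with 11 black ticks printed round it, one at each notch, and a white line towards the stud.
- timer_mark (a point): on top of the grip of the timer knob, 14 from its axis: the smaller black control (bar grip 30 x 14, its top 124 above the table, on a round base 56 across, centred at (-65, -92) in the stirrer's frame). It turns easily; leave it alone.
- start_button (a joint): how far the start button is pressed, m: 0 up, 0.006 fully down. A sprung round grey push button 28 across in a black housing on the deck, centred at (-137, -55) in the stirrer's frame; pressed straight down, fully down takes 5 N; it comes back up when let go.
- start_button_top (a point): centre of the start button's top face; z up
- beaker: bystander, leave it: small round glass beaker, 54 across, 70 tall, standing on the stirrer's plate. Origin at the centre of its underside.
- vial: bystander, leave it: small capped brown vial, 22 across, 42 tall, standing on the control deck between the controls and the plate. Origin at the centre of its underside.
- flask: bystander, leave it: conical flask, 84 across the foot, 115 tall. Origin at the centre of its underside.
- reagent: bystander, leave it: brown reagent bottle, 70 across, 150 tall. Origin at the centre of its underside.
- dishes: bystander, leave it: stack of round culture dishes, 90 across, 57 tall. Origin at the centre of its underside.
- tip_box: bystander, leave it: box of pipette tips, 120 x 80, 74 tall. Origin at the centre of its underside.
- marker: bystander, leave it: black marker pen lying on the table, 14 thick, about 130 long. Origin at the centre of its underside (of the lying pen; it points along its own x).

How it is judged (in metres and radians):
On the way, in this order (a step that is already met when the one before it is completed fails the run):
1. the dial stands four clicks clockwise of where it started (distance of dial_stud from where it was at the start of the episode between 0.0448 and 0.0502 m), for 0.2 s.
2. the start button is pressed down (value of joint start_button above 0.0045 m), for 0.05 s.
At the end, for the whole second after the job is handed in: The dial rests in the fourth notch clockwise of its starting notch (within 0.3 of a click: the stud 44.8 to 50.2 mm in a straight line from its start) and the start button, pressed at least 4.5 of its 6 mm after that, is up again (within 1.5 mm) (all of step 1 and velocity of joint speed_dial between -0.1 and 0.1 rad/s and value of joint start_button below 0.0015 m); the robot touches nothing.
It fails at once if the dial is turned on past the fourth click (0.7 of a click beyond it) (distance of dial_stud from where it was at the start of the episode above 0.0533 m).
It fails at once if the start button is pressed (3 mm) before the dial has reached the fourth click (value of joint start_button above 0.003 m and distance of dial_stud from where it was at the start of the episode below 0.0438 m).
It fails at once if the timer knob is turned (its mark moves 5 mm) (distance of timer_mark from where it was at the start of the episode above 0.005 m).
It fails at once if a bystander is moved more than 20 mm or lifted (distance of any of beaker, vial, flask, reagent, dishes, tip_box, marker from where it was at the start of the episode above 0.02 m).
It fails at once if a bystander is tipped (angle between any of beaker, vial, flask, reagent, dishes, tip_box's own z axis and vertical above 0.35 rad).
It also fails if it takes over 64 s, if anything falls off the work surface, if the arm or the gripper's body presses on something with over 40 N, if the wrist force passes 120 N, or if a joint passes its speed limit or range.

## Robot

A 6-joint arm with a two-finger parallel gripper is mounted at the origin on the work surface. World frame = base frame: x ahead of the robot, y to its left, z up, the work surface at z = 0. Lengths are in mm, angles in rad, forces in N, time in s.
With the tool pointing down it reaches from about 300 to 1000 mm from the base axis. Payload 5.1 kg.
Tool frame: the origin (TCP) lies at the very end of the fingers, on their centre line; the grasp point (between the pads) lies ctrl.grasp_offset behind it (ctrl.grasp_offset is the distance from the TCP to the grasp point, in mm); x points along the fingers, y is the direction in which the jaws open and shut, and the axes are right-handed (so a half turn about x gives the same grasp; the last joint's range is limited). The gripper opens to 95 mm and grips with 3 to 60 N. Pads are 20 mm wide; open, the fingers measure 119 mm over their backs; the gripper's body (75 mm by 180 mm) begins 59 mm behind the grasp point.
Start: joints at [1.249, 0.124, 1.65, -0, 1.367, -0.083], TCP at [153.771, 631.537, 214.656] pointing down, gripper open.
Joint ranges: [-2.61, 2.61], [-1.02, 2.33], [0.03, 2.71], [-1.35, 4.49], [0.32, 2.68], [-2.91, 2.91]. Speed limits (rad/s): [2.57, 2.57, 3.14, 3.14, 3.14, 3.14].

## Interface

Orientations are given as a rotation vector (axis times angle).
In Python, from rig import ctrl gives the robot as it stands.
- The arm moves only by the tool move_arm, never from a script. Its argument "series" is a list of rows, each an object with "linear": the shift along the tool's x, y, z in cm, a list of three; "turn": the turn about the tool's x in rad. In form: [{"linear": [dx, dy, dz], "turn": turn}, ...]. A call has 1 to 12 rows; each row shifts and turns the pose as measured when the row begins, along the tool's axes as they then stand; what a row does not reach is not made up. A row lasts 1/8 s, in which the tool goes at most 62.5 mm and 10.7 degrees, less where a joint would pass 70% of its speed; a pose out of reach is approached as far as the arm can. A call with a gripper value outside its range is refused whole. "fingers" is the finger opening in cm, from 0 to 9.51, set as the call begins (left out, the last holds). The fingers move at their own pace and stop on an object; "squeeze" is the grip in N (left out, the last holds). Time passes only in rows, so rows that do not move let the fingers close. It gives the time, the measured TCP pose, the force and the opening at its end, in the units of the state.
- ctrl.get_obs(): the state, without advancing time (a new reading comes with each control period).
- ctrl.read_camera(name): name is "scene" or "top" or "wrist"; returns the picture (400x640x3 uint8, red, green, blue); there is no depth.
- ctrl.camera_info(name): a dict with "K" (3x3 intrinsics, pixels), "dist" ([k1, k2, p1, p2, k3] as OpenCV has them; the pictures are not rectified), "world_to_cam" (4x4, takes a point from world to camera coordinates). Camera axes: x right, y down, z forward; pixel columns grow to the right and rows downward; lengths in mm; the calibration is good to about 2 mm. A picture is of the moment at which its call begins: read the wrist's pose just before it. camera_info takes no time and is no camera call; for the wrist camera it gives the pose at the moment of the call.
- ctrl.finish_job(): hands the job in, once; it reports no verdict.
Trained networks look in the newest picture that a camera, given by its name, has taken for a name from the list of things; names that differ only in an ending like _2 or _b are one class to them, and where a whole thing is asked for, a point or a joint stands for the part that bears it (a point fixed in the world has none). Each returns a list of dicts, best first, with "conf" (0 to 1); they miss things now and then, are a little off and sometimes report something else, mostly with a low value. They report only what shows in the picture. A call takes as long as a camera call.
- ctrl.spot_in(thing, camera): "position" ([x, y, z] in mm, in world coordinates, good to about 4 mm: the middle of the surface that is visible of it).
The state is a dict: "clock": time; "joint_pos": joint angles; "joint_vel": joint speeds; "tau": joint torques, N m; "tool_pos": TCP position; "orientation": TCP orientation; "contact_force": force on the tool from outside, world axes, zero at the start; "torque": the same for the moment, N m; "finger_gap": opening from 0.0 (shut) to 1.0 (fully open).
Only numpy, scipy, OpenCV 4.12 (cv2) and the standard library are available. Lean on these libraries where they do the work, as an engineer would, in place of code of your own. Each camera call takes 0.05 s, during which the arm holds its last target.

## Working session

There is one attempt and no reset: what is moved stays moved. The work goes in short steps, Python scripts to look and compute and a tool call to move; the robot and the scene stay as the last step left them, time stands still between calls to the robot, and variables do not carry over. Pictures are saved under pics/ and viewed, and the job is handed in when it is done.

Besides the shell and the picture viewer there is one more tool, called after "Call:" as name([rows], argument=value, ...), one row to a line, values as JSON. move_arm: Moves the arm, as the interface text tells. Its arguments: {"type":"object","properties":{"series":{"type":"array","items":{"type":"object","properties":{"linear":{"type":"array","items":{"type":"number"}},"turn":{"type":"number"}}}},"fingers":{"type":"number"},"squeeze":{"type":"number"}},"required":["series"]}

```bash
mkdir -p pics; ls; python3 - <<'E'
from rig import ctrl
import cv2
o=ctrl.get_obs()
print(o, ctrl.grasp_offset)
for c in ["scene","top","wrist"]:
    im=ctrl.read_camera(c); cv2.imwrite(f"pics/{c}0.png",im[:,:,::-1])
    print(c,{k:v for k,v in ctrl.camera_info(c).items()})
E
```

```text
pics
{'clock': 0.0, 'joint_pos': array([ 1.24938983e+00,  1.24470022e-01,  1.65167432e+00, -2.56266657e-05,
        1.36750312e+00, -8.26001024e-02]), 'joint_vel': array([-1.59178599e-03,  2.04118036e-03, -2.10396588e-03, -4.57322502e-05,
       -2.55526360e-03,  6.77197098e-04]), 'tau': array([ 6.07194670e-04, -4.17628634e+01, -3.59917152e+01,  7.74999987e-02,
        4.92811797e-02, -1.77690167e-04]), 'tool_pos': array([153.58338364, 630.9291252 , 213.40957348]), 'orientation': array([ 0.18589528,  1.56304131, -0.18907159]), 'contact_force': array([ 0.73705694,  0.20937858, -0.56078139]), 'torque': array([ 0.04370914,  0.00467499, -0.00302559]), 'finger_gap': 1.0015410411246275} 18.8
scene {'K': array([[515.71747232,   0.        , 318.30323087],
       [  0.        , 515.71747232, 207.10345863],
       [  0.        ,   0.        ,   1.        ]]), 'dist': array([0.0327697, 0.       , 0.       , 0.       , 0.       ]), 'world_to_cam': array([[ 3.26206102e-01,  9.45289739e-01,  4.10949768e-03,
        -1.86457550e+02],
       [ 6.61853124e-01, -2.25287880e-01, -7.14979589e-01,
      
[... 693 characters left out ...]
34708e+03],
       [ 0.00000000e+00,  0.00000000e+00,  0.00000000e+00,
         1.00000000e+00]])}
wrist {'K': array([[278.62982737,   0.        , 318.89899169],
       [  0.        , 278.62982737, 199.55315236],
       [  0.        ,   0.        ,   1.        ]]), 'dist': array([-0.0260667,  0.       ,  0.       ,  0.       ,  0.       ]), 'world_to_cam': array([[ 2.35732280e-01,  9.71816403e-01, -1.78099411e-03,
        -6.49522280e+02],
       [ 9.29860619e-01, -2.25021682e-01,  2.91074684e-01,
        -3.24095055e+01],
       [ 2.82470390e-01, -7.02717750e-02, -9.56698676e-01,
         3.93445752e+02],
       [ 0.00000000e+00,  0.00000000e+00,  0.00000000e+00,
         1.00000000e+00]])}
```

View pics/scene0.png

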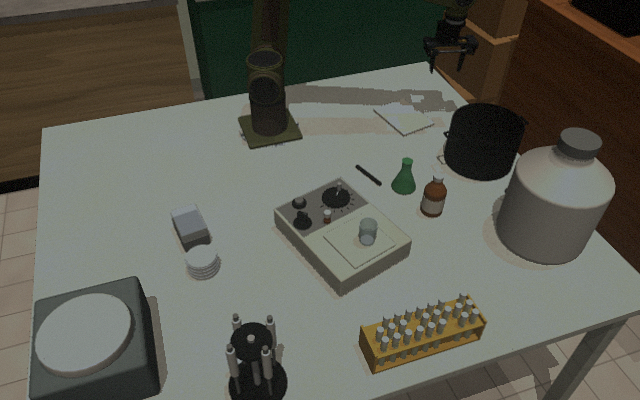

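View pics/top0.png

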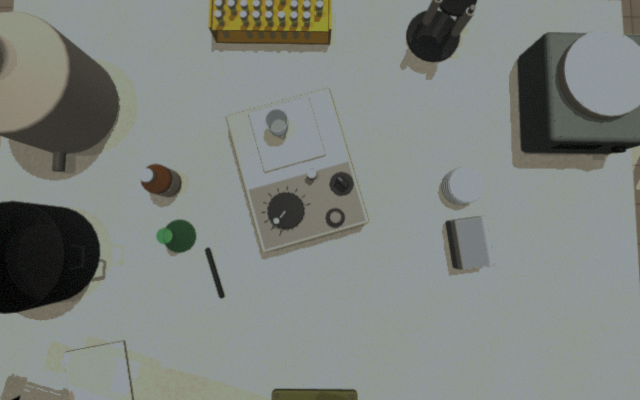

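```bash
python3 - <<'E'
from rig import ctrl
for t in ["dial_stud","dial_axis","start_button_top","timer_mark","vial","beaker","stirrer"]:
    for c in ["top","scene"]:
        print(t,c,[(d['position'].round(1) if hasattr(d['position'],'round') else d['position'],round(d['conf'],2)) for d in ctrl.spot_in(t,c)][:2])
print(ctrl.get_obs()['clock'])
E
```

```text
dial_stud top [([532.3, 70.3, 93.4], 0.8), ([470.8, 327.7, 49.4], 0.7)]
dial_stud scene [([537.5, 71.6, 93.3], 0.7)]
dial_axis top [([623.5, 41.8, 82.8], 0.87)]
dial_axis scene [([675.0, 30.7, 79.3], 0.83)]
start_button_top top [([513.9, -37.8, 101.3], 0.47)]
start_button_top scene [([518.5, -41.2, 102.9], 0.53)]
timer_mark top [([595.2, -50.0, 123.1], 0.6)]
timer_mark scene [([604.6, -58.9, 105.7], 0.59), ([386.7, 250.1, 8.6], 0.58)]
vial top [([611.5, 13.3, 127.3], 0.39)]
vial scene [([537.9, 73.2, 92.4], 0.7), ([619.4, 10.8, 109.3], 0.45)]
beaker top [([733.7, 93.8, 124.7], 0.64)]
beaker scene [([735.2, 86.7, 132.6], 0.56)]
stirrer top [([621.4, 44.6, 89.2], 0.82), ([383.4, 251.0, 12.1], 0.55)]
stirrer scene [([673.2, 29.7, 78.6], 0.87)]
0.85
```

```bash
python3 - <<'E'
import cv2
a=cv2.imread('pics/top0.png')[80:260,215:385]; cv2.imwrite('pics/topz.png',cv2.resize(a,None,fx=3.3,fy=3.3,interpolation=cv2.INTER_CUBIC))
a=cv2.imread('pics/scene0.png')[170:300,265:420]; cv2.imwrite('pics/scz.png',cv2.resize(a,None,fx=4.5,fy=4.5,interpolation=cv2.INTER_CUBIC))
E
```

```text
(no output)
```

View pics/topz.png

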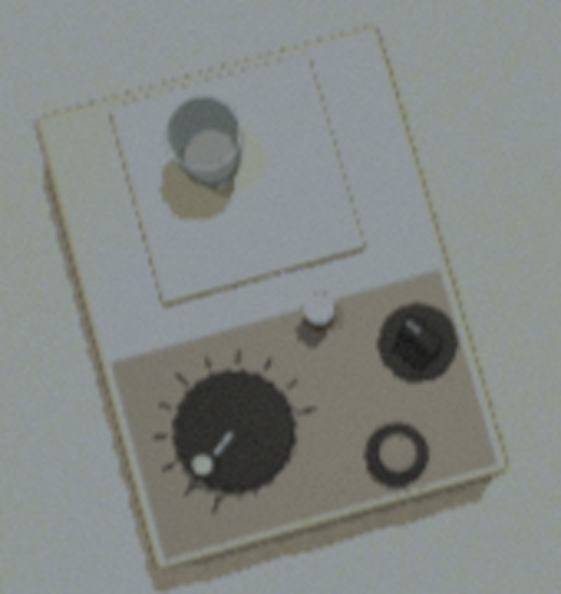

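View pics/scz.png

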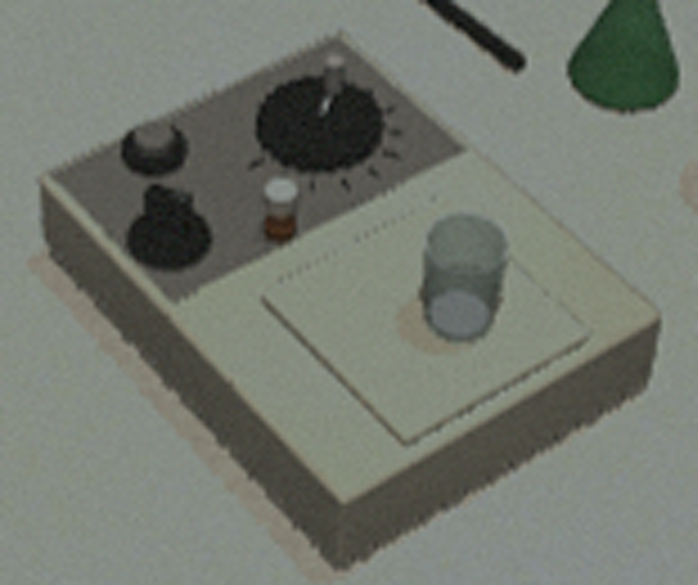

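```bash
cat > h.py <<'E'
import numpy as np, cv2
from rig import ctrl
def proj(c,P,info=None):
    i=info or ctrl.camera_info(c); W=i['world_to_cam']; P=np.atleast_2d(np.asarray(P,float))
    return cv2.projectPoints(P,cv2.Rodrigues(W[:3,:3])[0],W[:3,3],i['K'],i['dist'])[0].reshape(-1,2)
def s2w(p,P):
    P=np.atleast_2d(np.asarray(P,float));c,s=np.cos(p[2]),np.sin(p[2])
    return np.c_[p[0]+c*P[:,0]-s*P[:,1],p[1]+s*P[:,0]+c*P[:,1],P[:,2]]
def stud(k): # notch
    a=np.deg2rad(150-24*k); return [-90+32*np.cos(a),50+32*np.sin(a),120]
E
python3 - <<'E'
from h import *
from scipy.optimize import least_squares
mod=[(170,130,80),(170,-130,80),(-170,-130,80),(-170,130,80)]
tp=np.array([(40,120),(377,28),(505,467),(162,565),(235,431)])/3.3+[215,80]
sc=np.array([(658,318),(345,500),(45,180),(340,35),(320,124)])/4.5+[265,170]
M=mod+[(-90,50,95)]
f={}
for n,cs in dict(top=['top'],scene=['scene'],both=['top','scene']).items():
    px=dict(top=tp,scene=sc)
    r=least_squares(lambda p:np.concatenate([(proj(c,s2w(p,M))-px[c]).ravel() for c in cs]),[620,40,.25])
    print(n,r.x,r.fun.round(1))
    f[n]=r.x
p=f['both'];np.save('pose.npy',p)
for k in range(4):
    print(k,s2w(p,stud(k)).round(1),proj('top',s2w(p,stud(k))).round(1),proj('scene',s2w(p,stud(k))).round(1))
print('obs',np.array([203,465])/3.3+[215,80],np.array([335,62])/4.5+[265,170])
print('btn',s2w(p,[-137,-55,95]),proj('top',s2w(p,[-137,-55,95])),np.array([397,453])/3.3+[215,80])
E
```

```text
top [6.30450376e+02 4.73349523e+01 2.88170416e-01] [-1.7 -1.3  0.8 -2.   2.3  1.1 -1.5  2.2  0.1 -0.3]
scene [6.35829281e+02 4.81295199e+01 2.90458101e-01] [ 2.3 -0.3 -0.5  1.8 -2.3 -0.7  0.4 -1.2  0.1 -0.8]
both [6.31982307e+02 4.79085153e+01 2.89098257e-01] [-2.  -1.8  0.5 -2.7  2.1  0.4 -1.6  1.5 -0.1 -1.   1.6 -1.2 -1.2  0.7
 -2.7 -1.6 -0.  -2.  -0.3 -1.6]
0 [[500.3  77.6 120. ]] [[281.9 222.8]] [[334.8 183. ]]
1 [[506.1  89.6 120. ]] [[276.5 220.2]] [[339.1 183.3]]
2 [[516.2  98.3 120. ]] [[272.8 215.6]] [[342.9 184.8]]
3 [[528.9 102.1 120. ]] [[271.2 209.9]] [[345.5 187.1]]
obs [276.51515152 220.90909091] [339.44444444 183.77777778]
btn [[516.34746378 -43.86611708  95.        ]] [[335.67202031 216.80763715]] [335.3030303  217.27272727]
```

```bash
python3 - <<'E'
from h import *
from scipy.spatial.transform import Rotation as R
o=ctrl.get_obs(); M=R.from_rotvec(o['orientation']).as_matrix(); print(M.round(3))
p=np.load('pose.npy')
a=np.deg2rad(126)+p[2]; d=np.array([np.sin(a),-np.cos(a)]); print('d',d, np.degrees(np.arctan2(d[1],d[0])))
for ax in (1,2): print(ax, np.degrees(np.arctan2(M[1,ax],M[0,ax])))
s=s2w(p,stud(1))[0]; t=np.r_[s[:2]-24*d,200]; print(s,t, M.T@(t-o['tool_pos']))
W=ctrl.camera_info('wrist')['world_to_cam']; print('cam in tool',M.T@(-W[:3,:3].T@W[:3,3]-o['tool_pos']))
i=ctrl.camera_info('top')
print(s2w(p,stud(5)))
E
```

```text
[[ 0.     0.237  0.972]
 [ 0.     0.972 -0.237]
 [-1.     0.    -0.   ]]
d [0.60787334 0.794034  ] 52.56410996892728
1 76.3178260126001
2 -13.682173975094738
[506.05369668  89.62760758 120.        ] [491.46473649  70.57079146 200.        ] [  14.64904967 -465.18149666  460.79301773]
cam in tool [-171.01409725    0.36143949  -84.07057039]
[[553.4641449   93.41227306 120.        ]]
```

Call:
move_arm([
  {"linear": [0, -3.88, 3.84]},
  {"linear": [0, -3.88, 3.84]},
  {"linear": [0, -3.88, 3.84]},
  {"linear": [0, -3.88, 3.84]},
  {"linear": [0, -3.88, 3.84]},
  {"linear": [0, -3.88, 3.84]},
  {"linear": [0, -3.88, 3.84]},
  {"linear": [0, -3.88, 3.84]},
  {"linear": [0, -3.88, 3.84]},
  {"linear": [0, -3.88, 3.84]},
  {"linear": [0, -3.88, 3.84]},
  {"linear": [0, 0, 0]},
], fingers=0, squeeze=40)

```text
validation failed for argument at $.se...
```

Call:
move_arm([
  {"linear": [0, 0, 0], "turn": -0.165},
  {"linear": [0, 0, 0], "turn": -0.165},
  {"linear": [0, 0, 0], "turn": -0.165},
  {"linear": [0, 0, 0], "turn": -0.165},
  {"linear": [0, 0, 0], "turn": -0.165},
  {"linear": [0, 0, 0], "turn": -0.165},
  {"linear": [0, 0, 0], "turn": -0.165},
  {"linear": [0, 0, 0], "turn": 0},
])

```text
clock: 1.85
tool_pos: [153.7, 631.6, 214.8]
orientation: [-0.743, 1.44, 0.743]
contact_force: [-0.3, 0.2, 0.2]
finger_gap: 1.002
```

```bash
cat >> h.py <<'E'
from scipy.spatial.transform import Rotation as R
def st():
    o=ctrl.get_obs(); M=R.from_rotvec(o['orientation']).as_matrix()
    print('t',round(o['clock'],2),'pos',o['tool_pos'].round(1),'zyaw',np.degrees(np.arctan2(M[1,2],M[0,2])).round(1),'F',o['contact_force'].round(1),'j',o['joint_pos'].round(2),'gap',round(o['finger_gap'],3))
    return o,M
E
python3 - <<'E'
from h import *
o,M=st()
i=ctrl.camera_info('wrist'); im=ctrl.read_camera('wrist'); p=np.load('pose.npy')
im=im[:,:,::-1].copy()
cv2.imwrite('pics/w1.png',im)
q=proj('wrist',np.vstack([s2w(p,stud(1)),s2w(p,[(-90,50,95),(-137,-55,95),(-170,130,80),(-65,-92,124)])]),i); print(q)
for u in q:
    cv2.circle(im,tuple(int(v) for v in u),3,(0,0,255),1)
cv2.imwrite('pics/w1m.png',im)
E
```

```text
t 1.85 pos [153.7 631.6 214.8] zyaw 54.6 F [-0.3  0.2  0.2] j [ 1.25  0.12  1.65  0.    1.37 -1.27] gap 1.002
[[-286.25703716  -27.17583839]
 [-274.10066679  -19.25793383]
 [-276.82284133  -87.35276375]
 [-191.56182515  -46.36256778]
 [-246.32686045  -16.07422433]]
```

View pics/w1m.png

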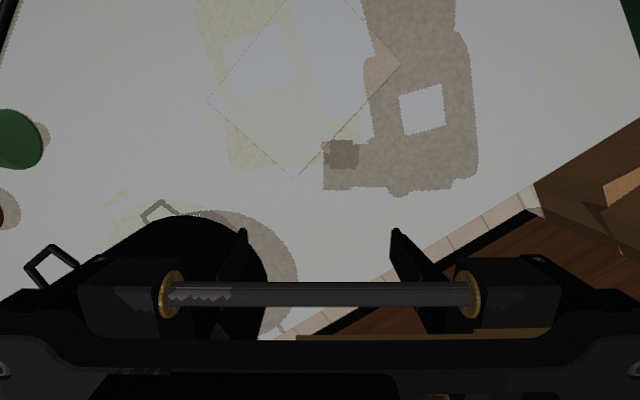

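```bash
python3 - <<'E'
from h import *
o,M=st(); print(M.T@(np.array([491.5,70.6,200])-o['tool_pos'])/11)
E
```

```text
t 1.9 pos [153.7 631.6 214.8] zyaw 54.5 F [-0.7  0.7 -0.7] j [ 1.25  0.12  1.65  0.    1.37 -1.27] gap 1.001
[  1.3306686  -54.59560739 -23.73260004]
```

Call:
move_arm([
  {"linear": [0, -5.4, -2.35], "turn": 0},
  {"linear": [0, -5.4, -2.35], "turn": 0},
  {"linear": [0, -5.4, -2.35], "turn": 0},
  {"linear": [0, -5.4, -2.35], "turn": 0},
  {"linear": [0, -5.4, -2.35], "turn": 0},
  {"linear": [0, -5.4, -2.35], "turn": 0},
  {"linear": [0, -5.4, -2.35], "turn": 0},
  {"linear": [0, -5.4, -2.35], "turn": 0},
  {"linear": [0, -5.4, -2.35], "turn": 0},
  {"linear": [0, -5.4, -2.35], "turn": 0},
  {"linear": [0, 0, 0], "turn": 0},
], fingers=0, squeeze=40)

```text
clock: 3.28
tool_pos: [460.7, 109.1, 216.9]
orientation: [-0.72, 1.438, 0.72]
contact_force: [0.5, 0.2, -0.3]
finger_gap: 0.007
```

```bash
cat >> h.py <<'E'
def look(name,k):
    o,M=st(); p=np.load('pose.npy')
    i=ctrl.camera_info('wrist'); im=ctrl.read_camera('wrist')[:,:,::-1].copy()
    cv2.imwrite(f'pics/{name}_raw.png',im)
    q=proj('wrist',np.vstack([s2w(p,stud(k)),s2w(p,[(-90,50,95),(-137,-55,95),(-170,130,80),(-65,-92,124)])]),i); print(q.round(0).tolist())
    for u in q:
        if abs(u).max()<2000: cv2.circle(im,tuple(int(v) for v in u),3,(0,0,255),1)
    cv2.imwrite(f'pics/{name}.png',im)
    return o,M,p
E
python3 - <<'E'
from h import *
o,M,p=look('w2',1)
E
```

```text
t 3.27 pos [460.7 109.1 216.9] zyaw 53.0 F [ 0.5  0.2 -0.3] j [ 0.12 -0.29  2.03  0.    1.39 -2.38] gap 0.007
[[271.0, 211.0], [246.0, 203.0], [182.0, 108.0], [346.0, 185.0], [99.0, 148.0]]
```

View pics/w2.png

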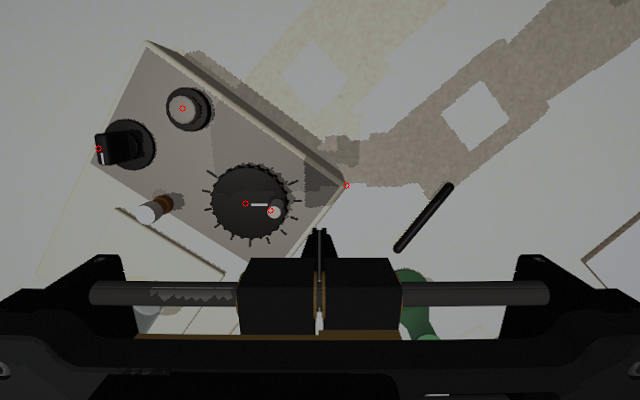

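```bash
python3 - <<'E'
import cv2
a=cv2.imread('pics/w2_raw.png')[70:260,90:360]; cv2.imwrite('pics/w2z.png',cv2.resize(a,None,fx=2.9,fy=2.9,interpolation=cv2.INTER_CUBIC))
E
```

```text
(no output)
```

View pics/w2z.png

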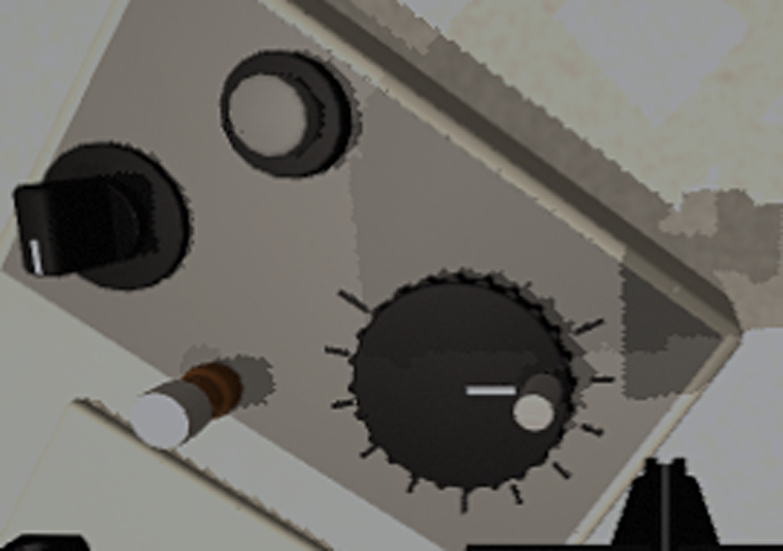

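```bash
python3 - <<'E'
from h import *
from scipy.optimize import least_squares
p=np.load('pose.npy'); i=ctrl.camera_info('wrist')
k=lambda u:np.array(u)/2.9+[90,70]
obs=np.array([k((533,412)),k((464,384)),k((266,115))])
def res(v,full=False):
    q=proj('wrist',s2w(v[:3],[stud(1),(-90,50,95),(-137,-55,v[3])]),i)-obs
    return np.r_[q.ravel(),(v[2]-p[2])/.02,(v[3]-100)/5]
r=least_squares(res,[*p,100]); print(r.x,r.fun.round(2),p)
o,M=st(); v=.5*r.x[:3]+.5*p; v=r.x[:3]; np.save('pose2.npy',v)
print('stud',s2w(v,stud(1)),s2w(p,stud(1)),'fin',s2w(v,stud(5)))
print('proj top',proj('top',s2w(v,[stud(1),(-90,50,95)])),'obs',(276.5,220.9),(286.2,210.6))
E
```

```text
[6.28852217e+02 5.32614167e+01 2.97682813e-01 1.02475992e+02] [ 0.63 -0.7  -0.92  1.19  0.21 -0.35  0.43  0.5 ] [6.31982307e+02 4.79085153e+01 2.89098257e-01]
t 3.33 pos [459.9 110.7 216.8] zyaw 53.1 F [ 0.7  0.6 -0.2] j [ 0.12 -0.29  2.03  0.    1.39 -2.38] gap 0.002
stud [[502.57011172  93.89794381 120.        ]] [[506.05369668  89.62760758 120.        ]] fin [[549.94632373  98.08946249 120.        ]]
proj top [[274.6054013  221.73764534]
 [284.159195   211.06436662]] obs (276.5, 220.9) (286.2, 210.6)
```

```bash
python3 - <<'E'
from h import *
p=(np.load('pose.npy')+np.load('pose2.npy'))/2; np.save('pose.npy',p)
o,M=st(); a=np.deg2rad(126)+p[2]; d=np.array([np.sin(a),-np.cos(a),0]); s=s2w(p,stud(1))[0]
t=s-25*d; t[2]=160; print(s,t,M.T@(t-o['tool_pos']), M.T@d)
E
```

```text
t 3.33 pos [459.9 110.7 216.8] zyaw 53.1 F [ 0.7  0.6 -0.2] j [ 0.12 -0.29  2.03  0.    1.39 -2.38] gap 0.002
[504.31074253  91.76315502 120.        ] [489.1992541   71.84725892 160.        ] [ 56.89823337 -46.49145814 -13.9522963 ] [ 0.00845403 -0.00511485  0.99995118]
```

Call:
move_arm([
  {"linear": [0.5, -2.4, -0.7], "turn": 0},
  {"linear": [2.4, -2.3, -0.7], "turn": 0},
  {"linear": [2.7, 0, 0], "turn": 0},
  {"linear": [0, 0, 0], "turn": 0},
  {"linear": [0, 0, 0], "turn": 0},
])

```text
clock: 3.95
tool_pos: [489.2, 77.3, 161.8]
orientation: [-0.723, 1.433, 0.725]
contact_force: [0.2, 0.6, 0.1]
finger_gap: 0.006
```

```bash
python3 - <<'E'
from h import *
o,M,p=look('w3',1)
a=cv2.imread('pics/w3.png')[60:300,120:440]; cv2.imwrite('pics/w3z.png',cv2.resize(a,None,fx=2.5,fy=2.5,interpolation=cv2.INTER_CUBIC))
st()
E
```

```text
t 3.95 pos [489.2  77.3 161.8] zyaw 53.3 F [0.2 0.6 0.1] j [ 0.04 -0.19  2.05  0.01  1.27 -2.46] gap 0.006
[[313.0, 243.0], [279.0, 230.0], [205.0, 118.0], [397.0, 208.0], [103.0, 168.0]]
t 4.0 pos [489.   77.3 161.6] zyaw 53.3 F [-0.9 -0.4 -0.7] j [ 0.04 -0.19  2.05  0.01  1.27 -2.46] gap 0.006
```

View pics/w3z.png

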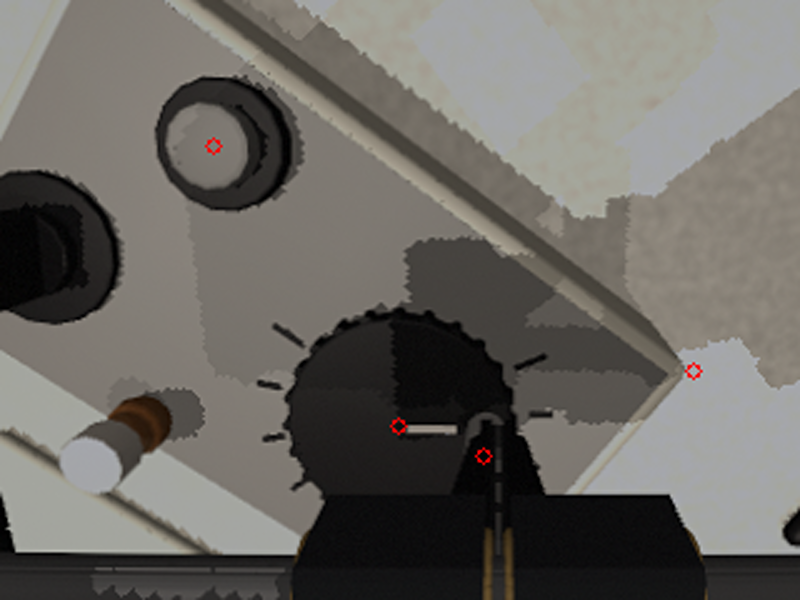

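```bash
cat >> h.py <<'E'
def rel(k):
    "tip relative to stud at notch k (float): along push, radial(outward), and tool-frame deltas"
    p=np.load('pose.npy'); o,M=st(); a=np.deg2rad(150-24*k)+p[2]; d=np.array([np.sin(a),-np.cos(a),0]); r=np.array([np.cos(a),np.sin(a),0])
    s=s2w(p,stud(k))[0]; e=o['tool_pos']-s
    print('k',k,'along',(e@d).round(1),'radial',(e@r).round(1),'dz',e[2].round(1),'zyaw-push yaw',np.degrees(np.arctan2(M[1,2],M[0,2])-np.arctan2(d[1],d[0])).round(1))
    return o,M,d,r,s
def goal(k,along=-17,radial=0,z=104):
    o,M,d,r,s=rel(k); t=s+along*d+radial*r; t[2]=z
    print('need tool cm',(M.T@(t-o['tool_pos'])/10).round(2))
E
python3 - <<'E'
from h import *
goal(1,-24)
E
```

```text
t 4.0 pos [489.   77.3 161.6] zyaw 53.3 F [-0.9 -0.4 -0.7] j [ 0.04 -0.19  2.05  0.01  1.27 -2.46] gap 0.006
k 1 along -20.7 radial 3.4 dz 41.6 zyaw-push yaw 0.5
need tool cm [ 5.76 -0.32 -0.4 ]
```

Call:
move_arm([
  {"linear": [0, -0.3, -0.6], "turn": 0},
  {"linear": [0, 0, 0], "turn": 0},
  {"linear": [2.5, 0, 0], "turn": 0},
  {"linear": [2.5, 0, 0], "turn": 0},
  {"linear": [0.5, 0, 0], "turn": 0},
  {"linear": [0, 0, 0], "turn": 0},
])

```text
clock: 4.75
tool_pos: [491.7, 71.2, 111.2]
orientation: [-0.725, 1.424, 0.721]
contact_force: [-0.6, -0.2, -0.1]
finger_gap: 0.006
```

```bash
python3 - <<'E'
from h import *
goal(1,-18); goal(1.5,-17)
for c in ['scene','top']:
    im=ctrl.read_camera(c)[:,:,::-1]
    b=im[160:260,265:420] if c=='scene' else im[130:260,240:380]
    cv2.imwrite(f'pics/{c}4.png',cv2.resize(b,None,fx=5 if c=='scene' else 4.5,fy=5 if c=='scene' else 4.5,interpolation=cv2.INTER_CUBIC))
E
```

```text
t 4.75 pos [491.7  71.2 111.2] zyaw 53.3 F [-0.6 -0.2 -0.1] j [ 0.03 -0.15  2.1   0.01  1.17 -2.47] gap 0.006
k 1 along -24.0 radial -2.3 dz -8.8 zyaw-push yaw 0.4
need tool cm [0.73 0.24 0.59]
t 4.75 pos [491.7  71.2 111.2] zyaw 53.3 F [-0.6 -0.2 -0.1] j [ 0.03 -0.15  2.1   0.01  1.17 -2.47] gap 0.006
k 1.5 along -29.6 radial -8.0 dz -8.8 zyaw-push yaw 12.4
need tool cm [0.74 0.52 1.39]
```

View pics/scene4.png

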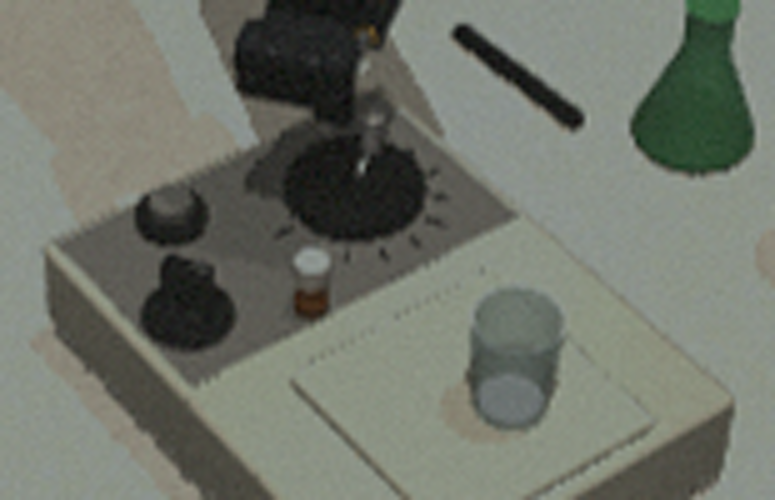

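Call:
move_arm([
  {"linear": [0.5, 0.1, 0.2], "turn": 0},
  {"linear": [0.2, 0.1, 0.3], "turn": 0},
  {"linear": [0, 0.1, 0.3], "turn": 0.05},
  {"linear": [0, 0, 0.2], "turn": 0.05},
  {"linear": [0, 0, 0], "turn": 0},
])

```text
clock: 5.48
tool_pos: [495.5, 80.4, 106.2]
orientation: [-0.649, 1.452, 0.642]
contact_force: [-0.7, -0.7, 1.0]
finger_gap: -0.0
```

```bash
python3 - <<'E'
from h import *
goal(1,-17); goal(1.7,-17)
E
```

```text
t 5.47 pos [495.5  80.4 106.2] zyaw 47.4 F [-0.7 -0.7  1. ] j [ 0.05 -0.13  2.09  0.    1.16 -2.35] gap -0.0
k 1 along -14.3 radial 0.1 dz -13.8 zyaw-push yaw -5.4
need tool cm [ 0.22 -0.04 -0.27]
t 5.47 pos [495.5  80.4 106.2] zyaw 47.4 F [-0.7 -0.7  1. ] j [ 0.05 -0.13  2.09  0.    1.16 -2.35] gap -0.0
k 1.7 along -23.0 radial -5.4 dz -13.8 zyaw-push yaw 11.4
need tool cm [0.23 0.41 0.69]
```

Call:
move_arm([
  {"linear": [0, 0.1, 0.2], "turn": 0.04},
  {"linear": [0, 0.05, 0.2], "turn": 0.04},
  {"linear": [0, 0, 0], "turn": 0},
])

```text
clock: 5.85
tool_pos: [497.2, 84.0, 106.3]
orientation: [-0.588, 1.471, 0.58]
contact_force: [-0.3, -0.3, -0.9]
finger_gap: 0.004
```

```bash
python3 - <<'E'
from h import *
rel(1)
o,M,p=look('w5',1)
a=cv2.imread('pics/w5_raw.png')[140:300,200:440]; cv2.imwrite('pics/w5z.png',cv2.resize(a,None,fx=3.3,fy=3.3,interpolation=cv2.INTER_CUBIC))
E
```

```text
t 5.85 pos [497.2  84.  106.3] zyaw 42.9 F [-0.3 -0.3 -0.9] j [ 0.06 -0.12  2.08  0.    1.16 -2.26] gap 0.004
k 1 along -10.5 radial 1.0 dz -13.7 zyaw-push yaw -9.9
t 5.85 pos [497.2  84.  106.3] zyaw 42.9 F [-0.3 -0.3 -0.9] j [ 0.06 -0.12  2.08  0.    1.16 -2.26] gap 0.004
[[318.0, 268.0], [275.0, 256.0], [155.0, 133.0], [420.0, 203.0], [39.0, 219.0]]
```

View pics/w5z.png

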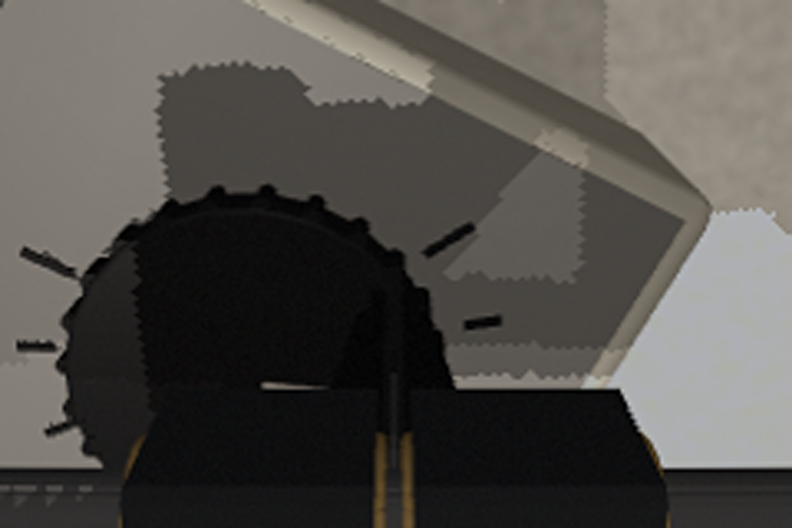

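```bash
python3 - <<'E'
from h import *
for c in ['scene','top']:
    im=ctrl.read_camera(c)[:,:,::-1]
    b=im[170:230,300:390] if c=='scene' else im[160:250,240:350]
    cv2.imwrite(f'pics/{c}6.png',cv2.resize(b,None,fx=6,fy=6,interpolation=cv2.INTER_CUBIC))
    print(ctrl.spot_in('dial_stud',c)[:2])
    p=np.load('pose.npy'); print([(k,proj(c,s2w(p,stud(k)))[0].round(1)) for k in (1,1.5,2)])
rel(1)
E
```

```text
[{'position': [539.8, 69.5, 93.5], 'conf': 0.67}]
[(1, array([339.5, 182.8])), (1.5, array([341.5, 183.4])), (2, array([343.3, 184.2]))]
[]
[(1, array([275.6, 221. ])), (1.5, array([273.4, 218.9])), (2, array([271.8, 216.4]))]
t 6.1 pos [497.   83.8 106.3] zyaw 42.9 F [-0.7 -0.1 -0.3] j [ 0.06 -0.12  2.08  0.    1.16 -2.26] gap 0.007
k 1 along -10.8 radial 1.0 dz -13.7 zyaw-push yaw -9.9
```

View pics/scene6.png

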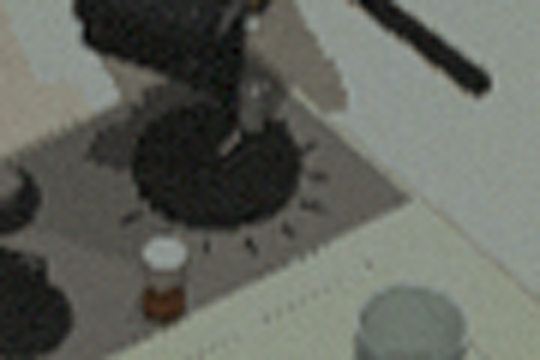

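View pics/top6.png

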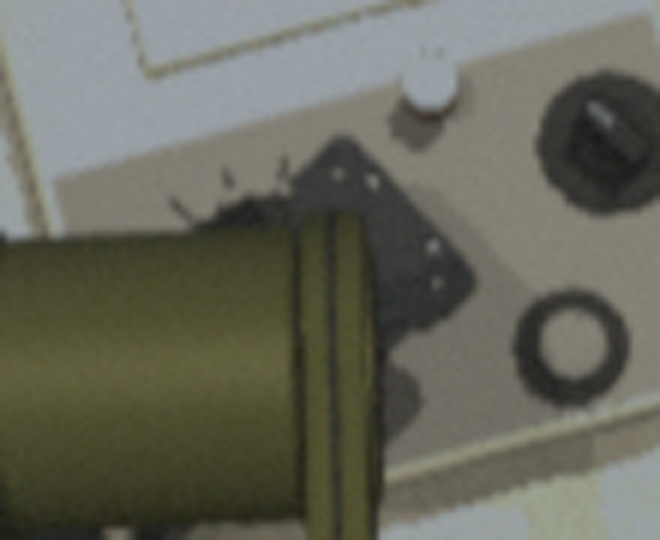

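```bash
cat >> h.py <<'E'
def line(c,ks,r=(6,20),info=None):
    p=np.load('pose.npy')
    for k in ks:
        a=np.deg2rad(150-24*k); print(c,k,proj(c,s2w(p,[(-90+q*np.cos(a),50+q*np.sin(a),95) for q in r]),info).round(1).tolist())
E
python3 - <<'E'
from h import *
line('wrist',(1,1.5,2)); line('scene',(1,1.5,2))
b=cv2.imread('pics/w5_raw.png')[240:265,250:320]; cv2.imwrite('pics/w5zz.png',cv2.resize(b,None,fx=10,fy=10,interpolation=cv2.INTER_CUBIC))
E
```

```text
wrist 1 [[283.3, 255.2], [302.1, 252.4]]
wrist 1.5 [[283.5, 256.7], [302.6, 257.5]]
wrist 2 [[283.3, 258.2], [301.9, 262.4]]
scene 1 [[336.8, 194.2], [338.1, 191.3]]
scene 1.5 [[337.2, 194.3], [339.4, 191.7]]
scene 2 [[337.6, 194.5], [340.5, 192.2]]
```

View pics/w5zz.png

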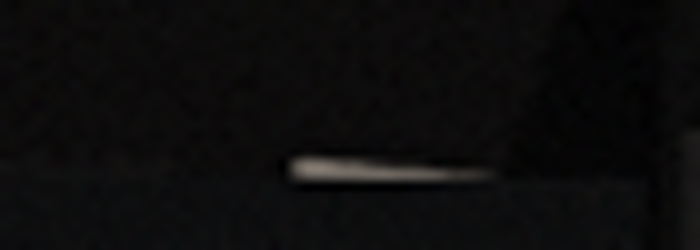

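```bash
python3 - <<'E'
from h import *
goal(1.5,-17);goal(1.75,-17)
E
```

```text
t 6.1 pos [497.   83.8 106.3] zyaw 42.9 F [-0.7 -0.1 -0.3] j [ 0.06 -0.12  2.08  0.    1.16 -2.26] gap 0.007
k 1.5 along -17.4 radial -2.0 dz -13.7 zyaw-push yaw 2.1
need tool cm [0.23 0.2  0.04]
t 6.1 pos [497.   83.8 106.3] zyaw 42.9 F [-0.7 -0.1 -0.3] j [ 0.06 -0.12  2.08  0.    1.16 -2.26] gap 0.007
k 1.75 along -20.4 radial -4.0 dz -13.7 zyaw-push yaw 8.1
need tool cm [0.23 0.35 0.39]
```

Call:
move_arm([
  {"linear": [0, 0.15, 0.15], "turn": 0.05},
  {"linear": [0, 0.15, 0.15], "turn": 0.05},
  {"linear": [0, 0, 0], "turn": 0},
])

```text
clock: 6.48
tool_pos: [497.6, 88.1, 106.4]
orientation: [-0.508, 1.491, 0.501]
contact_force: [0.9, 0.2, 0.5]
finger_gap: 0.006
```

```bash
cat >> h.py <<'E'
def obs(n):
    im=ctrl.read_camera('scene')[:,:,::-1]; b=im[170:215,310:370]; b=cv2.convertScaleAbs(b,alpha=1.6,beta=0)
    b=cv2.resize(b,None,fx=10,fy=10,interpolation=cv2.INTER_CUBIC)
    w=ctrl.read_camera('wrist')[:,:,::-1][150:290,220:400]; w=cv2.convertScaleAbs(w,alpha=1.6,beta=0)
    w=cv2.resize(w,None,fx=4.4,fy=4.4,interpolation=cv2.INTER_CUBIC)[-420:-270+0 or None] if False else cv2.resize(w,(600,int(600*140/180)))
    cv2.imwrite(f'pics/{n}s.png',b); cv2.imwrite(f'pics/{n}w.png',w)
E
python3 - <<'E'
from h import *
goal(2,-17); obs('a')
E
```

```text
t 6.47 pos [497.6  88.1 106.4] zyaw 37.0 F [0.9 0.2 0.5] j [ 0.07 -0.12  2.08  0.    1.16 -2.15] gap 0.006
k 2 along -20.7 radial -2.7 dz -13.6 zyaw-push yaw 8.2
need tool cm [0.25 0.22 0.4 ]
```

View pics/as.png

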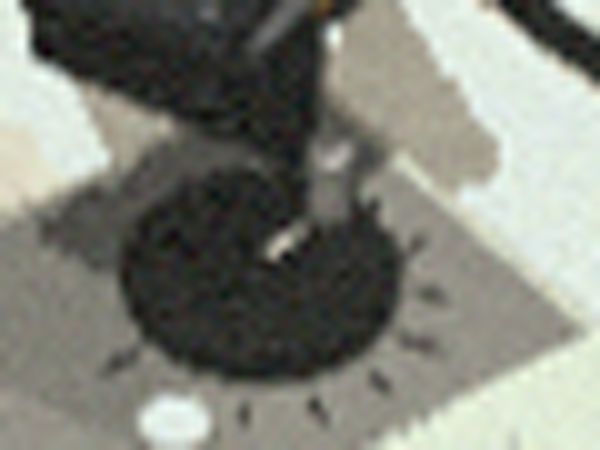

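View pics/aw.png

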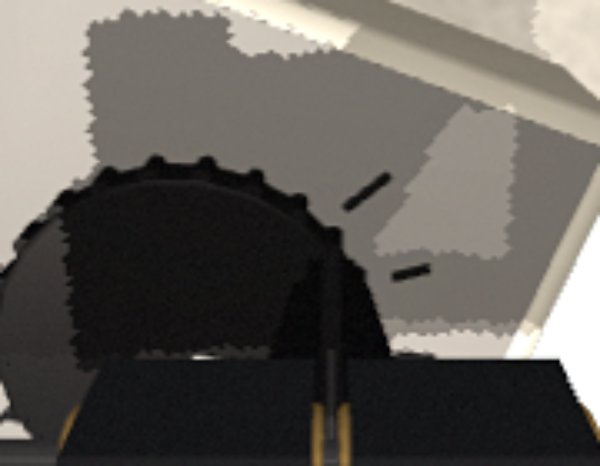

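```bash
python3 - <<'E'
from h import *
p=np.load('pose.npy')
for k in (1,1.5,2,2.5,3):
    s=stud(k); b=[s[0],s[1],95]; print(k,((proj('scene',s2w(p,[s,b,(-90,50,95)]))-[310,170])*10).round(0).tolist())
a=lambda k,r,z:(-90+r*np.cos(np.deg2rad(150-24*k)),50+r*np.sin(np.deg2rad(150-24*k)),z)
print(((proj('scene',s2w(p,[a(k,50,80) for k in range(11)]))-[310,170])*10).round(0).tolist())
E
```

```text
1 [[295.0, 128.0], [292.0, 188.0], [263.0, 255.0]]
1.5 [[315.0, 134.0], [312.0, 194.0], [263.0, 255.0]]
2 [[333.0, 142.0], [330.0, 203.0], [263.0, 255.0]]
2.5 [[348.0, 153.0], [345.0, 214.0], [263.0, 255.0]]
3 [[360.0, 166.0], [357.0, 226.0], [263.0, 255.0]]
[[241.0, 182.0], [307.0, 187.0], [365.0, 209.0], [407.0, 246.0], [423.0, 291.0], [412.0, 336.0], [374.0, 375.0], [316.0, 398.0], [248.0, 403.0], [182.0, 388.0], [131.0, 356.0]]
```

```bash
python3 - <<'E'
from h import *
goal(2.3,-17,0,105);goal(2.6,-17,0,105);goal(2.75,-17,0,105)
E
```

```text
t 6.58 pos [497.5  88.  106.4] zyaw 37.0 F [-0.8 -0.1 -0.6] j [ 0.07 -0.12  2.08  0.    1.16 -2.15] gap 0.003
k 2.3 along -24.3 radial -5.6 dz -13.6 zyaw-push yaw 15.4
need tool cm [0.15 0.35 0.85]
t 6.58 pos [497.5  88.  106.4] zyaw 37.0 F [-0.8 -0.1 -0.6] j [ 0.07 -0.12  2.08  0.    1.16 -2.15] gap 0.003
k 2.6 along -27.4 radial -8.9 dz -13.6 zyaw-push yaw 22.6
need tool cm [0.16 0.42 1.3 ]
t 6.58 pos [497.5  88.  106.4] zyaw 37.0 F [-0.8 -0.1 -0.6] j [ 0.07 -0.12  2.08  0.    1.16 -2.15] gap 0.003
k 2.75 along -28.8 radial -10.6 dz -13.6 zyaw-push yaw 26.2
need tool cm [0.16 0.43 1.53]
```

Call:
move_arm([
  {"linear": [0.1, 0.06, 0.22], "turn": 0.065},
  {"linear": [0, 0.08, 0.21], "turn": 0.065},
  {"linear": [0, 0.1, 0.21], "turn": 0.065},
  {"linear": [0, 0.11, 0.2], "turn": 0.065},
  {"linear": [0, 0.12, 0.19], "turn": 0.065},
  {"linear": [0, 0.14, 0.18], "turn": 0.065},
  {"linear": [0, 0, 0], "turn": 0},
])

```text
clock: 7.45
tool_pos: [501.7, 96.7, 105.1]
orientation: [-0.199, 1.554, 0.193]
contact_force: [-0.8, -0.0, 0.5]
finger_gap: 0.004
```

```bash
python3 - <<'E'
from h import *
rel(2.6);goal(3.3,-17,0,105);goal(3.6,-17,0,105); obs('b')
E
```

```text
t 7.45 pos [501.7  96.7 105.1] zyaw 14.3 F [-0.8 -0.   0.5] j [ 0.09 -0.1   2.06 -0.    1.17 -1.73] gap 0.004
k 2.6 along -21.2 radial -1.5 dz -14.9 zyaw-push yaw -0.1
t 7.45 pos [501.7  96.7 105.1] zyaw 14.3 F [-0.8 -0.   0.5] j [ 0.09 -0.1   2.06 -0.    1.17 -1.73] gap 0.004
k 3.3 along -29.1 radial -9.0 dz -14.9 zyaw-push yaw 16.7
need tool cm [0.02 0.51 1.41]
t 7.45 pos [501.7  96.7 105.1] zyaw 14.3 F [-0.8 -0.   0.5] j [ 0.09 -0.1   2.06 -0.    1.17 -1.73] gap 0.004
k 3.6 along -31.7 radial -12.8 dz -14.9 zyaw-push yaw 23.9
need tool cm [0.02 0.57 1.87]
```

View pics/bs.png

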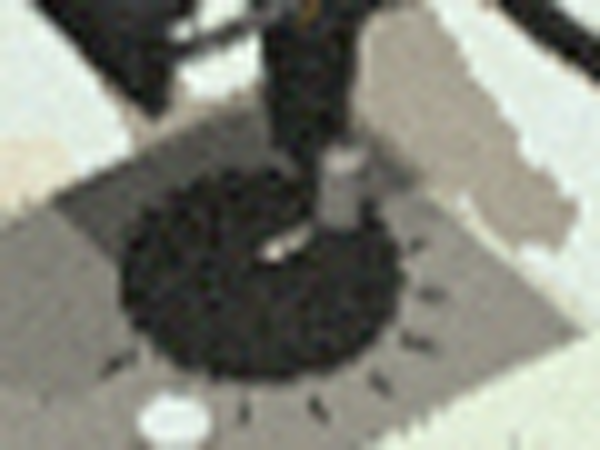

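Call:
move_arm([
  {"linear": [0, 0.05, 0.22], "turn": 0.03},
  {"linear": [0, 0.08, 0.22], "turn": 0.04},
  {"linear": [0, 0, 0], "turn": 0},
])

```text
clock: 7.92
tool_pos: [506.3, 99.6, 105.1]
orientation: [-0.141, 1.556, 0.137]
contact_force: [0.3, -0.6, -0.4]
finger_gap: 0.004
```

```bash
python3 - <<'E'
from h import *
rel(2.6);goal(3.3,-17,0,105);goal(3.6,-17,0,105); obs('c')
E
```

```text
t 7.92 pos [506.3  99.6 105.1] zyaw 10.1 F [ 0.3 -0.6 -0.4] j [ 0.09 -0.08  2.05 -0.    1.16 -1.66] gap 0.004
k 2.6 along -16.0 radial 0.2 dz -14.9 zyaw-push yaw -4.3
t 7.92 pos [506.3  99.6 105.1] zyaw 10.1 F [ 0.3 -0.6 -0.4] j [ 0.09 -0.08  2.05 -0.    1.16 -1.66] gap 0.004
k 3.3 along -24.6 radial -5.8 dz -14.9 zyaw-push yaw 12.5
need tool cm [0.02 0.4  0.87]
t 7.92 pos [506.3  99.6 105.1] zyaw 10.1 F [ 0.3 -0.6 -0.4] j [ 0.09 -0.08  2.05 -0.    1.16 -1.66] gap 0.004
k 3.6 along -27.7 radial -9.1 dz -14.9 zyaw-push yaw 19.7
need tool cm [0.02 0.49 1.31]
```

View pics/cs.png

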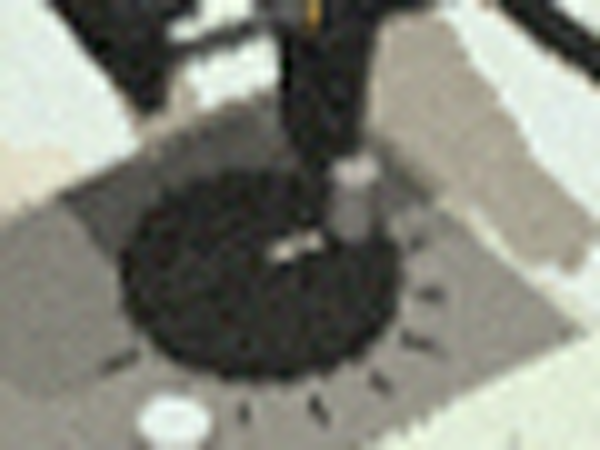

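Call:
move_arm([
  {"linear": [0, 0.08, 0.25], "turn": 0.055},
  {"linear": [0, 0.1, 0.25], "turn": 0.055},
  {"linear": [0, 0.12, 0.24], "turn": 0.055},
  {"linear": [0, 0.13, 0.23], "turn": 0.055},
  {"linear": [0, 0.14, 0.22], "turn": 0.055},
  {"linear": [0, 0.15, 0.2], "turn": 0.055},
  {"linear": [0, 0, 0], "turn": 0},
])

```text
clock: 8.9
tool_pos: [517.0, 106.5, 104.4]
orientation: [0.123, 1.566, -0.129]
contact_force: [-1.0, 0.0, -0.3]
finger_gap: 0.004
```

```bash
python3 - <<'E'
from h import *
goal(3.6,-17,0,105);goal(4.3,-17,0,105); obs('d')
E
```

```text
t 8.9 pos [517.  106.5 104.4] zyaw -9.2 F [-1.   0.  -0.3] j [ 0.1  -0.05  2.02 -0.    1.17 -1.31] gap 0.004
k 3.6 along -18.3 radial -0.5 dz -15.6 zyaw-push yaw 0.4
need tool cm [-0.06  0.05  0.13]
t 8.9 pos [517.  106.5 104.4] zyaw -9.2 F [-1.   0.  -0.3] j [ 0.1  -0.05  2.02 -0.    1.17 -1.31] gap 0.004
k 4.3 along -26.6 radial -7.1 dz -15.6 zyaw-push yaw 17.2
need tool cm [-0.06  0.4   1.13]
```

View pics/ds.png

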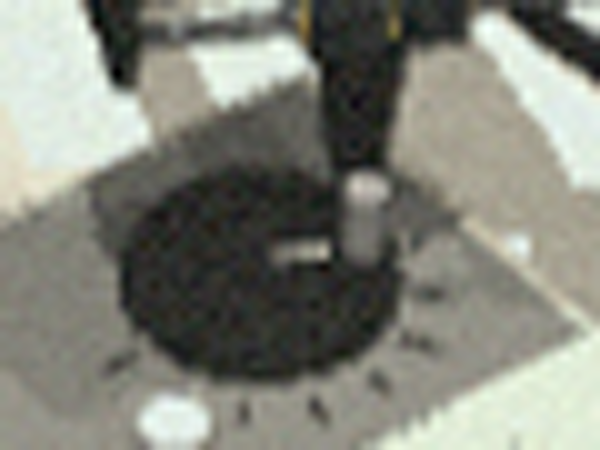

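```bash
python3 - <<'E'
from h import *
p=np.load('pose.npy')
for k in (3,3.25,3.5,3.75,4,4.5,5,5.5):
    s=stud(k); b=[s[0],s[1],95]; q=((proj('scene',s2w(p,[s,b,(-90,50,95)]))-[310,170])*10).round(0); print(k,q.tolist(),'slope',((q[1]-q[2])[1]/(q[1]-q[2])[0]).round(2))
E
```

```text
3 [[360.0, 166.0], [357.0, 226.0], [263.0, 255.0]] slope -0.31
3.25 [[364.0, 173.0], [361.0, 233.0], [263.0, 255.0]] slope -0.22
3.5 [[368.0, 180.0], [364.0, 240.0], [263.0, 255.0]] slope -0.15
3.75 [[370.0, 188.0], [366.0, 248.0], [263.0, 255.0]] slope -0.07
4 [[371.0, 195.0], [367.0, 255.0], [263.0, 255.0]] slope 0.0
4.5 [[369.0, 210.0], [366.0, 270.0], [263.0, 255.0]] slope 0.15
5 [[363.0, 224.0], [360.0, 284.0], [263.0, 255.0]] slope 0.3
5.5 [[353.0, 237.0], [349.0, 297.0], [263.0, 255.0]] slope 0.49
```

Call:
move_arm([
  {"linear": [0, 0.08, 0.25], "turn": 0.03},
  {"linear": [0, 0, 0], "turn": 0},
])

```text
clock: 9.25
tool_pos: [519.8, 107.0, 104.5]
orientation: [0.148, 1.563, -0.153]
contact_force: [-0.2, -0.4, -0.5]
finger_gap: 0.003
```

```bash
python3 - <<'E'
from h import *
goal(3.6,-17,0,105);goal(4.3,-17,0,105);goal(4.6,-17,0,105); obs('e')
E
```

```text
t 9.25 pos [519.8 107.  104.5] zyaw -11.0 F [-0.2 -0.4 -0.5] j [ 0.1  -0.04  2.02 -0.    1.17 -1.27] gap 0.003
k 3.6 along -15.6 radial 0.4 dz -15.5 zyaw-push yaw -1.4
need tool cm [-0.05 -0.04 -0.14]
t 9.25 pos [519.8 107.  104.5] zyaw -11.0 F [-0.2 -0.4 -0.5] j [ 0.1  -0.04  2.02 -0.    1.17 -1.27] gap 0.003
k 4.3 along -24.3 radial -5.5 dz -15.5 zyaw-push yaw 15.4
need tool cm [-0.05  0.33  0.85]
t 9.25 pos [519.8 107.  104.5] zyaw -11.0 F [-0.2 -0.4 -0.5] j [ 0.1  -0.04  2.02 -0.    1.17 -1.27] gap 0.003
k 4.6 along -27.4 radial -8.7 dz -15.5 zyaw-push yaw 22.6
need tool cm [-0.05  0.41  1.3 ]
```

View pics/es.png

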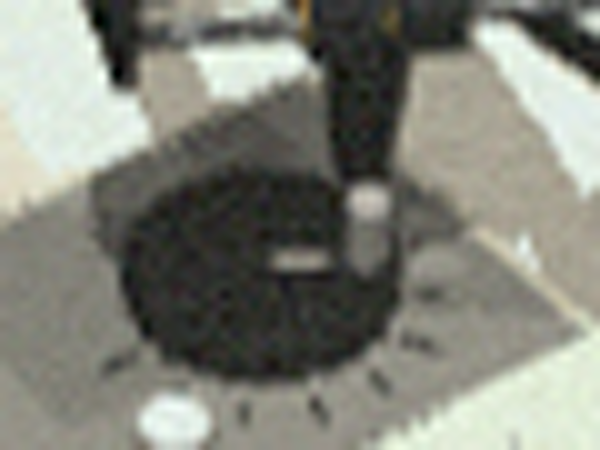

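Call:
move_arm([
  {"linear": [0, 0.06, 0.22], "turn": 0.06},
  {"linear": [0, 0.08, 0.22], "turn": 0.06},
  {"linear": [0, 0.1, 0.21], "turn": 0.06},
  {"linear": [0, 0.11, 0.21], "turn": 0.06},
  {"linear": [0, 0.12, 0.2], "turn": 0.06},
  {"linear": [0, 0.13, 0.18], "turn": 0.06},
  {"linear": [0, 0, 0], "turn": 0},
])

```text
clock: 10.22
tool_pos: [529.6, 109.7, 104.1]
orientation: [0.438, 1.535, -0.444]
contact_force: [-1.3, 1.2, 1.2]
finger_gap: 0.004
```

```bash
python3 - <<'E'
from h import *
goal(4.6,-16,0,105); obs('f')
E
```

```text
t 10.22 pos [529.6 109.7 104.1] zyaw -32.2 F [-1.3  1.2  1.2] j [ 0.1  -0.01  1.99 -0.    1.18 -0.9 ] gap 0.004
k 4.6 along -20.8 radial -1.1 dz -15.9 zyaw-push yaw 1.4
need tool cm [-0.09  0.1   0.48]
```

View pics/fs.png

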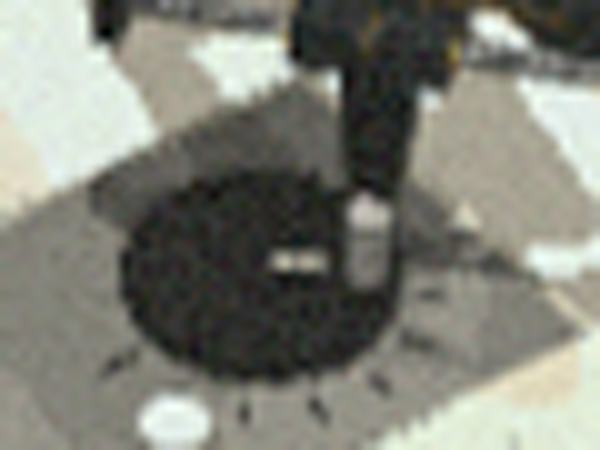

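Call:
move_arm([
  {"linear": [0, 0.05, 0.22], "turn": 0.02},
  {"linear": [0, 0.05, 0.22], "turn": 0.02},
  {"linear": [0, 0, 0], "turn": 0},
])

```text
clock: 10.7
tool_pos: [535.0, 107.9, 104.3]
orientation: [0.47, 1.525, -0.475]
contact_force: [-0.2, 0.6, 0.4]
finger_gap: 0.004
```

```bash
python3 - <<'E'
from h import *
goal(4.6,-16,0,105); obs('g')
E
```

```text
t 10.7 pos [535.  107.9 104.3] zyaw -34.6 F [-0.2  0.6  0.4] j [ 0.1  -0.01  1.98 -0.    1.18 -0.87] gap 0.004
k 4.6 along -15.3 radial 0.4 dz -15.7 zyaw-push yaw -1.0
need tool cm [-0.07 -0.04 -0.07]
```

View pics/gs.png

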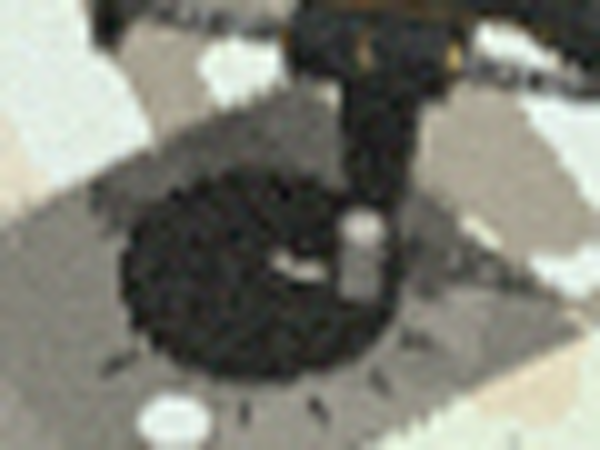

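Call:
move_arm([
  {"linear": [0, 0, -0.8], "turn": 0},
  {"linear": [0, 0, -0.8], "turn": 0},
  {"linear": [-2.5, 0, -0.5], "turn": 0},
  {"linear": [-4, 0, 0], "turn": 0},
  {"linear": [-2, 0, -3], "turn": 0},
  {"linear": [0, 0, -3], "turn": 0},
  {"linear": [0, 0, 0], "turn": 0},
])

```text
clock: 11.68
tool_pos: [464.0, 156.4, 191.9]
orientation: [0.469, 1.526, -0.475]
contact_force: [-0.4, 0.5, -0.5]
finger_gap: 0.006
```

```bash
python3 - <<'E'
from h import *
o,M,p=look('w7',5)
t=s2w(p,[-137,-55,160])[0]; print(t,M.T@(t-o['tool_pos'])/10)
t0=ctrl.read_camera('top')[:,:,::-1][80:260,215:385]; cv2.imwrite('pics/t7.png',cv2.resize(t0,None,fx=3.3,fy=3.3,interpolation=cv2.INTER_CUBIC))
E
```

```text
t 11.68 pos [464.  156.4 191.9] zyaw -34.5 F [-0.4  0.5 -0.5] j [ 0.21 -0.22  2.02  0.    1.35 -0.75] gap 0.006
[[319.0, 308.0], [291.0, 290.0], [206.0, 327.0], [277.0, 189.0], [232.0, 397.0]]
[515.17740524 -41.68515634 160.        ] [  3.1631908  -13.41019968  15.45940362]
```

View pics/w7.png

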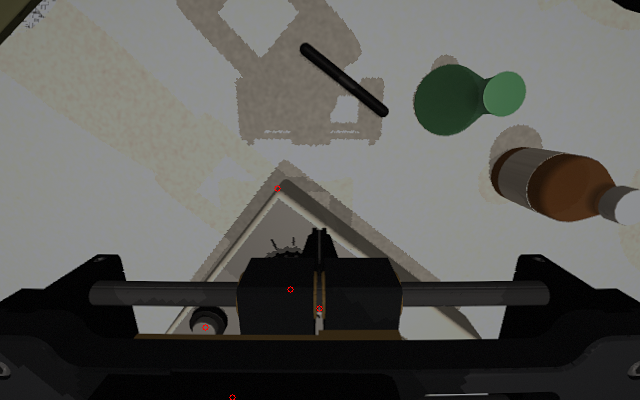

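Call:
move_arm([
  {"linear": [0, -3.3, 3.8], "turn": 0},
  {"linear": [0, -3.3, 3.8], "turn": 0},
  {"linear": [0, -3.3, 3.8], "turn": 0},
  {"linear": [0, -3.5, 4], "turn": 0},
  {"linear": [0, 0, 0], "turn": 0},
  {"linear": [0, 0, -5], "turn": 0},
  {"linear": [0, 0, 0], "turn": 0},
  {"linear": [0, 0, 0], "turn": 0},
])

```text
clock: 12.78
tool_pos: [477.2, -21.9, 187.8]
orientation: [0.472, 1.531, -0.48]
contact_force: [-0.2, 0.8, -0.3]
finger_gap: 0.003
```

```bash
python3 - <<'E'
from h import *
o,M,p=look('w8',5)
t=s2w(p,[-137,-55,102])[0]; print(t,M.T@(t-o['tool_pos'])/10)
i=ctrl.camera_info('wrist'); print(proj('wrist',s2w(p,[[-137,-55,102.],[-137,-55,80]]),i)); line('wrist',(4,4.5,5,5.5))
im=ctrl.read_camera('scene')[:,:,::-1][160:290,265:420]; cv2.imwrite('pics/s8.png',cv2.resize(im,None,fx=5,fy=5,interpolation=cv2.INTER_CUBIC))
for c in ('top','wrist'): print([(d['position'],d['conf']) for d in ctrl.spot_in('start_button_top',c)][:2])
E
```

```text
t 12.78 pos [477.2 -21.9 187.8] zyaw -34.7 F [-0.2  0.8 -0.3] j [-0.16 -0.24  2.04 -0.    1.35 -1.12] gap 0.003
[[473.0, 207.0], [429.0, 194.0], [325.0, 243.0], [422.0, 73.0], [358.0, 322.0]]
[515.17740524 -41.68515634 102.        ] [8.53024658 0.60618576 4.33673083]
[[325.04991751 246.40311835]
 [324.80199081 237.48197696]]
wrist 4 [[435.1, 192.9], [449.2, 189.3]]
wrist 4.5 [[435.1, 194.1], [449.3, 193.3]]
wrist 5 [[434.9, 195.3], [448.6, 197.4]]
wrist 5.5 [[434.5, 196.5], [447.0, 201.3]]
[([516.4, -39.9, 103.7], 0.61)]
[]
```

View pics/w8.png

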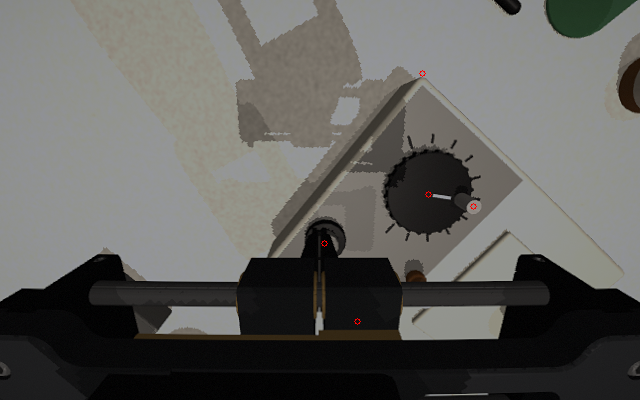

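View pics/s8.png

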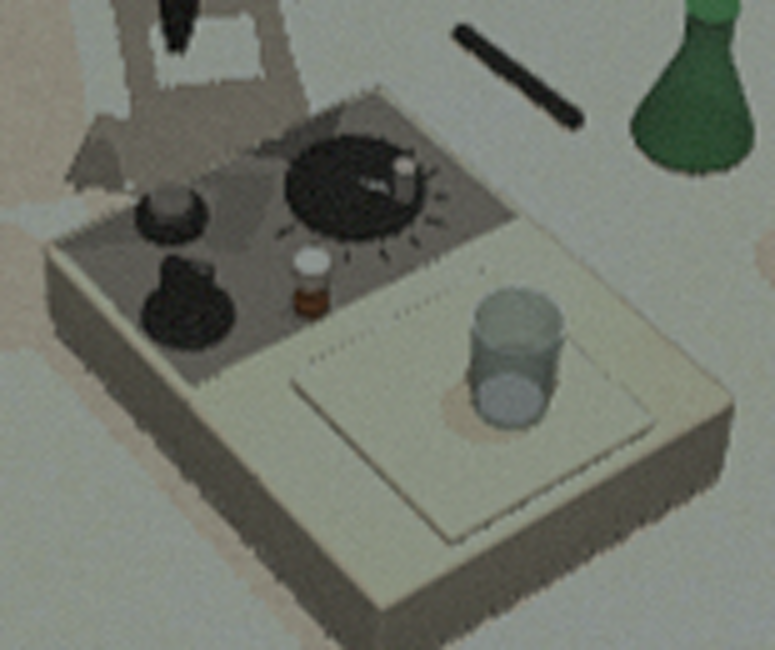

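Call:
move_arm([
  {"linear": [0, 0.3, 2.2], "turn": 0},
  {"linear": [0, 0.3, 2.2], "turn": 0},
  {"linear": [0, 0, 0], "turn": 0},
  {"linear": [3, 0, 0], "turn": 0},
  {"linear": [3, 0, 0], "turn": 0},
  {"linear": [0.8, 0, 0], "turn": 0},
  {"linear": [0, 0, 0], "turn": 0},
])

```text
clock: 13.85
tool_pos: [518.4, -42.5, 119.7]
orientation: [0.472, 1.529, -0.479]
contact_force: [-0.2, -0.7, 0.1]
finger_gap: 0.002
```

```bash
python3 - <<'E'
from h import *
o,M=st()
print(M.T@(np.array([515.7,-41,102])-o['tool_pos'])/10)
im=ctrl.read_camera('scene')[:,:,::-1][160:250,265:385]; cv2.imwrite('pics/s9.png',cv2.resize(im,None,fx=6,fy=6,interpolation=cv2.INTER_CUBIC))
E
```

```text
t 13.85 pos [518.4 -42.5 119.7] zyaw -34.8 F [-0.2 -0.7  0.1] j [-0.18 -0.08  2.02 -0.    1.21 -1.15] gap 0.002
[ 1.76790065 -0.01839679 -0.28577447]
```

View pics/s9.png

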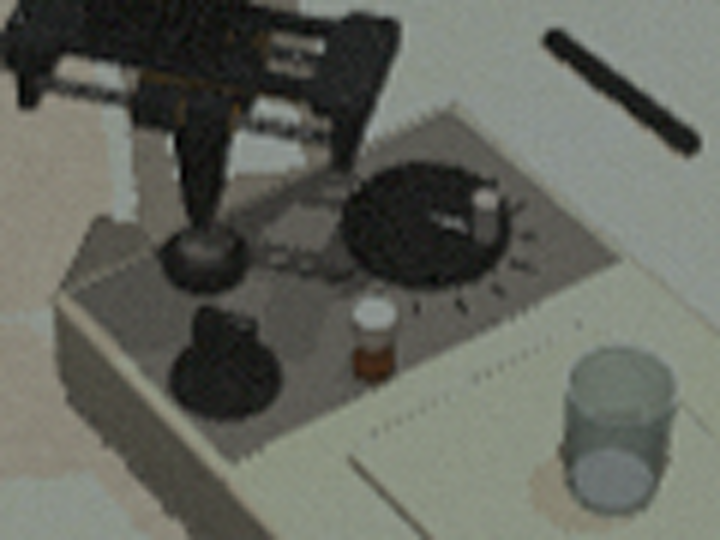

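Call:
move_arm([
  {"linear": [0, 0, -0.3], "turn": 0},
  {"linear": [0.8, 0, 0], "turn": 0},
  {"linear": [0.6, 0, 0], "turn": 0},
  {"linear": [0.3, 0, 0], "turn": 0},
  {"linear": [0.3, 0, 0], "turn": 0},
  {"linear": [0, 0, 0], "turn": 0},
])

```text
clock: 14.65
tool_pos: [517.7, -40.9, 102.1]
orientation: [0.473, 1.523, -0.478]
contact_force: [-0.6, 0.4, 1.9]
finger_gap: 0.007
```

Call:
move_arm([
  {"linear": [0.3, 0, 0], "turn": 0},
  {"linear": [0.3, 0, 0], "turn": 0},
  {"linear": [0.3, 0, 0], "turn": 0},
])

```text
clock: 15.02
tool_pos: [518.1, -41.0, 96.0]
orientation: [0.472, 1.524, -0.478]
contact_force: [-9.7, 2.0, 22.5]
finger_gap: 0.002
```

```bash
python3 - <<'E'
from h import *
im=ctrl.read_camera('scene')[:,:,::-1][160:250,265:385]; cv2.imwrite('pics/s10.png',cv2.resize(im,None,fx=6,fy=6,interpolation=cv2.INTER_CUBIC))
st()
E
```

```text
t 15.07 pos [518.  -41.   96.1] zyaw -34.7 F [-7.4  1.3 13.6] j [-0.18 -0.05  2.04 -0.    1.16 -1.14] gap 0.002
```

View pics/s10.png

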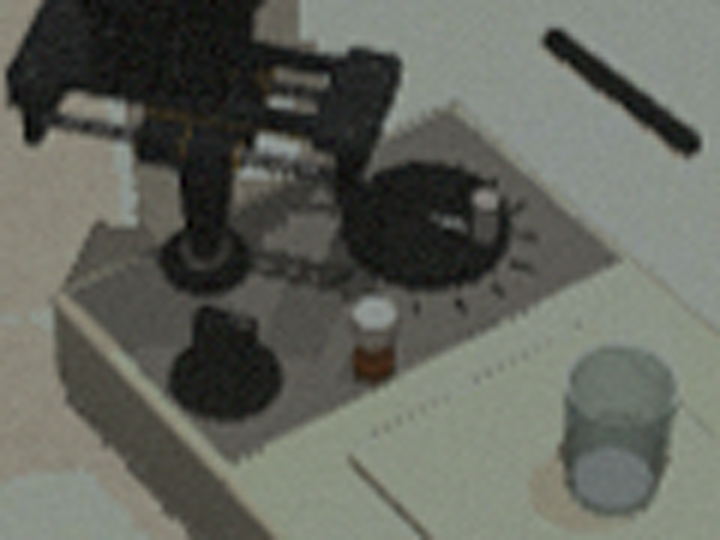

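Call:
move_arm([
  {"linear": [-1, 0, 0], "turn": 0},
  {"linear": [-3, 0, 0], "turn": 0},
  {"linear": [-5, 0, 0], "turn": 0},
  {"linear": [-2, 0, -3], "turn": 0},
  {"linear": [0, 0, -4], "turn": 0},
  {"linear": [0, 0, 0], "turn": 0},
  {"linear": [0, 0, 0], "turn": 0},
])

```text
clock: 15.95
tool_pos: [460.8, -0.4, 209.3]
orientation: [0.473, 1.521, -0.478]
contact_force: [-0.1, 0.2, -0.9]
finger_gap: 0.003
```

```bash
python3 - <<'E'
from h import *
o,M,p=look('w11',5)
im=ctrl.read_camera('scene')[:,:,::-1][160:250,265:385]; cv2.imwrite('pics/s11.png',cv2.resize(im,None,fx=6,fy=6,interpolation=cv2.INTER_CUBIC))
E
```

```text
t 15.95 pos [ 4.608e+02 -4.000e-01  2.093e+02] zyaw -34.8 F [-0.1  0.2 -0.9] j [-0.12 -0.31  2.06 -0.    1.39 -1.08] gap 0.003
[[449.0, 223.0], [411.0, 211.0], [317.0, 255.0], [404.0, 102.0], [346.0, 326.0]]
```

View pics/w11.png

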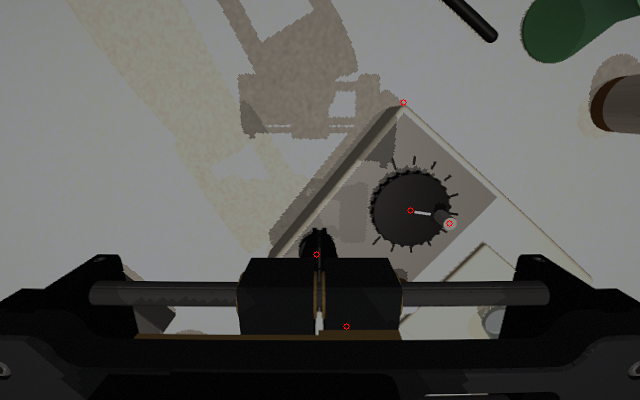

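View pics/s11.png

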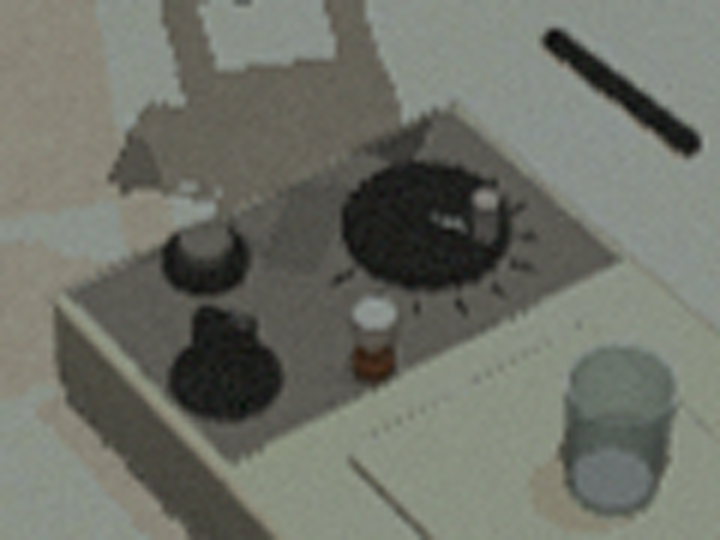

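```bash
python3 - <<'E'
from rig import ctrl
print(ctrl.finish_job())
E
```

```text
the job is handed in; nothing more can be done
None
```

I pushed the dial stud clockwise with the closed fingertips by four clicks, from notch 1 to notch 5. Then I pressed the start button fully down, let it come back up and handed the job in. I got no verdict back.

**Dial:** In the last wrist picture the stud top sits at about pixel (449, 223), where notch 5 is predicted. In the scene view the white line points at the notch 5 tick. The first click happened between two looks, so I only confirmed it once the dial was at notch 2. Every later click showed in the pictures.

**Start button:** The fingertip met the button at 102 mm above the table and stopped hard at 96 mm. That matches the full 6 mm of travel. I judged the press by this height and a push of about 22 N, not by a direct reading of the button. In the last pictures the button is up again.

**Everything else:** In those last views the timer knob, vial, beaker, marker and flask look unmoved, and the arm is clear. I did not recheck the reagent bottle, dishes or tip box, but the arm never went near the dishes or tip box and passed above the reagent bottle. The job was handed in at about 16 s.

**What disagreed:** My first fit of the stirrer's pose was 3 to 4 mm off against the wrist camera. I used the average of the two, and it agreed with later views to about 1 to 2 mm. The first arm call was refused because its rows had no turn value, so it moved nothing.

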